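Switch on the display tester in order

ROBOT

A 6-joint arm with a two-finger parallel gripper is mounted at the origin on the work surface. World frame = base frame: x ahead of the robot, y to its left, z up, the work surface at z = 0. Lengths are in mm, angles in rad, forces in N, time in s.
With the tool pointing down it reaches from about 325 to 850 mm from the base axis. Payload 4.4 kg.
Tool frame: the origin (TCP) lies on the centre line of the jaws, within the pads' length; the fingertips stand env.tip_extent ahead of it and the grasp point (between the pads) lies 6 mm ahead of it (env.tip_extent is the distance from the TCP to the fingertips, in mm); z points along the fingers, y is the line along which they close (so a half turn about z gives the same grasp; the last joint's range is limited). The gripper opens to 94 mm and grips with 3 to 60 N. Pads are 16 mm wide; open, the fingers measure 119 mm over their backs; the gripper's body (75 mm by 177 mm) begins 78 mm behind the grasp point.
Start: joints at [-1.276, 0.207, 1.542, -0, 1.393, -0.15], TCP at [247.917, -518.811, 230.447] pointing down, gripper open.
Joint ranges: [-2.73, 2.73], [-0.86, 2.22], [0.23, 2.46], [-1.11, 4.25], [0.08, 2.63], [-2.82, 2.82]. Speed limits (rad/s): [2.79, 2.79, 3.14, 3.14, 3.14, 3.14].

INTERFACE

Orientations are given as a 3x3 rotation matrix whose columns are the frame's x, y, z axes.
In Python, from rig import env gives the robot as it stands.
- The arm moves only by the tool arm_command, never from a script. Its argument "commands" is a list that holds one entry, the list of rows, each a list of 4 numbers: the shift along the world's x, y, z in mm, then the turn about the world's z in rad. In form: [[[x, y, z, spin], ...]]. A call has 1 to 8 rows; each row is the pose to reach, as a shift and turn from the pose commanded when the call began; what a row does not reach only later rows make up. A row lasts 1/12 s, in which the tool goes at most 41.7 mm and 7.16 degrees, less where a joint would pass 70% of its speed; a pose out of reach is approached as far as the arm can. A call with a gripper value outside its range is refused whole. "gripper" is the gripper command: -1 is shut, 1 is fully open, values between are in proportion, set as the call begins (left out, the last holds). The fingers move at their own pace and stop on an object; the grip force is fixed at half the most. Time passes only in rows, so rows that repeat a pose let the fingers close. It gives the time, the measured TCP pose, the force, the opening and the grip force at its end, in the units of the state.
- env.get_obs(): the state, without advancing time (a new reading comes with each control period).
- env.snapshot(name): name is "scene" or "top" or "wrist"; returns a dict with "color" (384x512x3 uint8, red, green, blue), "fov_y" (degrees; the focal length in pixels is half the picture's height over the tangent of half this angle, whatever the lens; pixels are square), "cx", "cy" (the principal point, pixels), "pose" (4x4, takes a point from camera to world coordinates); the wrist camera has in their place "T_tool_cam" (4x4, takes a point from camera to tool coordinates, whose origin is the TCP and whose axes are the flange's). Camera axes: x right, y down, z forward; pixel columns grow to the right and rows downward; lengths in mm; the calibration is good to about 2 mm. The wrist camera is an equidistant fisheye: a pixel r from the principal point sees the ray r / f radians off the axis. A picture is of the moment at which its call begins: read the wrist's pose just before it. There is no depth.
- env.sign_off(): hands the job in; it is judged then, once.
Trained networks look in a picture, given as the dict that the camera call returned (one of the last four; its "shot" number tells which), for a name from the list of things; names that differ only in an ending like _2 or _b are one class to them, and where a whole thing is asked for, a point or a joint stands for the part that bears it (a point fixed in the world has none). Each returns a list of dicts, best first, with "confidence" (0 to 1); they miss things now and then, are a little off and sometimes report something else, mostly with a low value. They report only what shows in the picture. A call takes as long as a camera call.
- env.search_frame(picture, name): "at" ([x, y, z] in mm, in world coordinates, good to about 4 mm: the middle of the surface that is visible of it).
- env.spot_point(picture, name): "at" ([x, y, z] in mm, in world coordinates, good to about 4 mm: a listed point, or the origin of a listed thing).
The state is a dict: "clock": time; "joints": joint angles; "qd": joint speeds; "tau": joint torques, N m; "tcp_pos": TCP position; "eef_rot": TCP orientation; "wrist_force": force on the tool from outside, world axes, zero at the start; "wrist_torque": the same for the moment, N m; "grip_width": opening from 0.0 (shut) to 1.0 (fully open); "finger_force": force on a finger pad.
Only numpy, scipy, OpenCV 4.12 (cv2) and the standard library are available. Lean on these libraries where they do the work, as an engineer would, in place of code of your own. Each camera call takes 0.05 s, during which the arm holds its last target. There are 200 camera calls.

TASK

Switch on the display tester with your fingertips: lightly tap down the red key, then the yellow key, then the blue key, each until it is clearly down (it stays down by itself), never pressing one before its turn. Be gentle, the keys are delicate; do not press the green key, and leave all the loose things on the bench where they are.

Things in the scene. Friction and masses are not known exactly. Their poses are not given: they have to be found in the camera images.
- tester: the grey display tester, a console 130 x 290 x 40 mm fixed to the bench. Origin: centre of its underside, on the bench; its z is up, its y runs along the row of four keys (all on the line x = -20 mm, 64 mm apart, in an order that differs from time to time)
- key_red_top (a point): centre of the top of the red key's cap, a round red cap 22 mm across standing upright, 20 mm proud of its module when not pressed (68 mm above the bench); it goes straight down as the key is pressed; z is up
- key_red (a joint): how far the red key is pressed, in m: 0 up, 0.014 at its hard stop. It is on (latched) from 0.003 and stays where it is left (pushed deeper than 9 mm it comes back up to about 9 mm). It starts to move at about 4 N and needs about 6 N at 4 mm, 8 N at 9 mm and 10 N at the stop; over 20 N harms it
- module_red: the fixed grey socket, 36 x 36 x 8 mm, on the tester's top, that carries the red key; origin at the centre of its underside, 40 mm above the bench
- key_yellow_top (a point): centre of the top of the yellow key's cap, a round yellow cap 22 mm across standing upright, 20 mm proud of its module when not pressed (68 mm above the bench); it goes straight down as the key is pressed; z is up
- key_yellow (a joint): how far the yellow key is pressed, in m: 0 up, 0.014 at its hard stop. It is on (latched) from 0.003 and stays where it is left (pushed deeper than 9 mm it comes back up to about 9 mm). It starts to move at about 4 N and needs about 6 N at 4 mm, 8 N at 9 mm and 10 N at the stop; over 20 N harms it
- module_yellow: the fixed grey socket, 36 x 36 x 8 mm, on the tester's top, that carries the yellow key; origin at the centre of its underside, 40 mm above the bench
- key_blue_top (a point): centre of the top of the blue key's cap, a round blue cap 22 mm across standing upright, 20 mm proud of its module when not pressed (68 mm above the bench); it goes straight down as the key is pressed; z is up
- key_blue (a joint): how far the blue key is pressed, in m: 0 up, 0.014 at its hard stop. It is on (latched) from 0.003 and stays where it is left (pushed deeper than 9 mm it comes back up to about 9 mm). It starts to move at about 4 N and needs about 6 N at 4 mm, 8 N at 9 mm and 10 N at the stop; over 20 N harms it
- module_blue: the fixed grey socket, 36 x 36 x 8 mm, on the tester's top, that carries the blue key; origin at the centre of its underside, 40 mm above the bench
- key_green_top (a point): centre of the top of the green key's cap, a round green cap 22 mm across standing upright, 20 mm proud of its module when not pressed (68 mm above the bench); it goes straight down as the key is pressed; z is up
- key_green (a joint): how far the green key is pressed, in m: 0 up, 0.014 at its hard stop. It is on (latched) from 0.003 and stays where it is left (pushed deeper than 9 mm it comes back up to about 9 mm). It starts to move at about 4 N and needs about 6 N at 4 mm, 8 N at 9 mm and 10 N at the stop; over 20 N harms it
- module_green: the fixed grey socket, 36 x 36 x 8 mm, on the tester's top, that carries the green key; origin at the centre of its underside, 40 mm above the bench
- jar: a glass screw jar, 56 mm across, 70 mm tall, loose; origin at its underside's centre. To be left alone
- bottle: a clear solvent bottle with white cap, 46 mm across, 95 mm tall, loose; origin at its underside's centre. To be left alone
- screwdriver: a screwdriver lying flat, 150 mm long, loose; origin at the underside of the tool, about its middle; handle to its -x. To be left alone
- phone: a black phone lying on the cream board, 72 x 148 x 9 mm, loose; origin at its underside's centre. To be left alone
- panel: a white display panel lying flat, 72 x 130 x 7 mm, loose; origin at its underside's centre. To be left alone
- parts_tray: a blue open parts tray, 120 x 160 x 25 mm, loose; origin at its underside's centre. To be left alone
- brush: a brush lying flat, 160 mm long, loose; origin at the underside of the tool, about its middle; handle to its -x. To be left alone

How it is judged:
By the outcome, as a careful person would: the job done as asked, in the order asked, and still so for the second after the job is handed in, with the robot touching nothing.
It also fails if it takes over 48 s, if anything falls off the work surface, if the arm or the gripper's body presses on something with over 40 N, if the wrist force passes 120 N, or if a joint passes its speed limit or range.

## Working session

There is one attempt and no reset: what is moved stays moved. The work goes in short steps, Python scripts to look and compute and a tool call to move; the robot and the scene stay as the last step left them, time stands still between calls to the robot, and variables do not carry over. Pictures are saved under pics/ and viewed, at most 10 in all, crops included, and the job is handed in when it is done.

Besides the shell and the picture viewer there is one more tool, called after "Emit:" as name([rows], argument=value, ...), one row to a line, values as JSON. arm_command: Moves the arm, as the interface text tells. Its arguments: {"type":"object","properties":{"commands":{"type":"array","items":{"type":"array","items":{"type":"array","items":{"type":"number"}}}},"gripper":{"type":"number"}},"required":["commands"]}

```bash
mkdir -p pics
python3 - <<'E'
from rig import env
import cv2
o=env.get_obs();print(o['clock'],o['tcp_pos'],o['eef_rot'],o['grip_width'],env.tip_extent)
for c in ['scene','top']:
    p=env.snapshot(c);cv2.imwrite(f'pics/{c}.png',p['color'][:,:,::-1])
    for n in ['red','yellow','blue','green']:
        for r in env.spot_point(p,f'key_{n}_top')[:2]: print(c,n,r['at'],r['confidence'])
    for n in ['tester','jar','bottle']:
        for r in env.spot_point(p,n)[:1]: print(c,n,r['at'],r['confidence'])
E
```

```text
0.0 [ 247.70284298 -518.10058766  229.34071244] [[ 9.02257242e-01  4.31197685e-01 -6.52893017e-04]
 [ 4.31198066e-01 -9.02254872e-01  2.09155870e-03]
 [ 3.12799366e-04 -2.16865019e-03 -9.99997600e-01]] 0.9967570989797173 25.0
scene red [484.6, -89.1, 70.8] 0.58
scene yellow [464.4, -28.8, 68.2] 0.36
scene blue [422.1, 73.8, -1.0] 0.61
scene blue [499.1, -150.2, 67.8] 0.52
scene green [517.0, -210.5, 67.8] 0.53
scene tester [508.7, -111.8, -0.8] 0.82
scene jar [425.0, 73.4, -3.1] 0.51
scene bottle [545.5, -316.8, 2.0] 0.44
top red [482.1, -90.8, 66.3] 0.53
top yellow [455.3, -29.1, 72.2] 0.43
top blue [497.8, -150.6, 68.7] 0.6
top blue [459.8, -29.6, 70.0] 0.36
top green [522.9, -215.3, 72.6] 0.62
top green [423.0, 72.4, 1.3] 0.48
top tester [506.3, -113.9, -0.3] 0.67
top jar [423.2, 73.0, -4.0] 0.51
top bottle [544.0, -309.8, -5.8] 0.59
```

View pics/top.png

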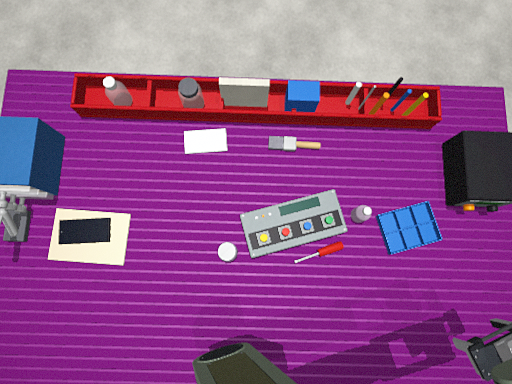

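View pics/scene.png

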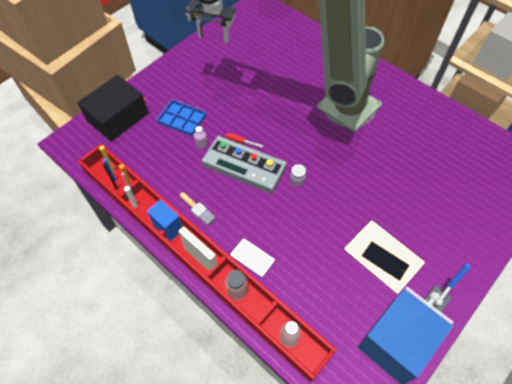

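The row along y is yellow, red, blue, green, 64 mm apart. In the top view they sit near (264,238), (286,231), (307,226) and (328,220). The fit puts red at (480,-90), so I'm moving above it with the fingers shut.

Emit:
arm_command([
  [[20,36,0,0],[40,72,0,0],[60,108,0,0],[79,144,0,0],[98,180,0,0],[118,216,0,0],[137,252,0,0],[156,288,0,0]],
], gripper=-1)

```text
clock: 1.47
tcp_pos: [404.5, -229.0, 230.8]
eef_rot: [[0.902, 0.431, 0.001], [0.431, -0.902, -0.001], [0.001, 0.001, -1.0]]
wrist_force: [0.4, -0.8, -0.1]
grip_width: 0.468
finger_force: 0.0
```

Emit:
arm_command([
  [[20,36,-10,0],[40,72,-20,0],[58,108,-30,0],[76,140,-40,0],[76,140,-50,0],[76,140,-50,0],[76,140,-50,0],[76,140,-50,0]],
])

```text
clock: 2.13
tcp_pos: [479.8, -92.0, 180.9]
eef_rot: [[0.903, 0.43, 0.0], [0.43, -0.903, -0.001], [0.0, 0.001, -1.0]]
wrist_force: [-0.1, -0.1, -0.7]
grip_width: 0.006
finger_force: 0.0
```

```bash
cat > m.py <<'E'
from rig import env
import cv2,numpy as np
def look(f,names=('red','yellow','blue','green')):
    o=env.get_obs();p=env.snapshot('wrist');cv2.imwrite(f'pics/{f}.png',p['color'][:,:,::-1])
    print(o['clock'],o['tcp_pos'].round(1) if hasattr(o['tcp_pos'],'round') else o['tcp_pos'],np.round(o['wrist_force'],1),o['grip_width'])
    T=np.eye(4);T[:3,:3]=o['eef_rot'];T[:3,3]=o['tcp_pos'];T=T@np.array(p['T_tool_cam'])
    fl=192/np.tan(np.radians(p['fov_y']/2))
    for n in names:
        for r in env.spot_point(p,f'key_{n}_top')[:2]:
            c=np.linalg.inv(T)@np.r_[r['at'],1];th=np.arctan2(np.hypot(c[0],c[1]),c[2]);a=np.arctan2(c[1],c[0])
            print(n,r['at'],r['confidence'],'px',round(p['cx']+fl*th*np.cos(a)),round(p['cy']+fl*th*np.sin(a)))
    # caps by colour, ray onto z=68
    h=cv2.cvtColor(p['color'],cv2.COLOR_RGB2HSV)
    for n,(lo,hi) in dict(red=(170,188),yellow=(20,35),blue=(100,125),green=(45,85)).items():
        hh=h[...,0].astype(int);hh=np.where(hh<10,hh+180,hh) if n=='red' else hh
        m=((hh>=lo)&(hh<=hi)&(h[...,1]>110)&(h[...,2]>60)).astype(np.uint8)
        k,_,s,ce=cv2.connectedComponentsWithStats(m)
        for i in sorted(range(1,k),key=lambda i:-s[i,4])[:2]:
            u,v=ce[i]-[p['cx'],p['cy']];r=np.hypot(u,v);th=r/fl
            d=T[:3,:3]@np.array([np.sin(th)*u/r,np.sin(th)*v/r,np.cos(th)])
            print(' colour',n,s[i,4],ce[i].round(),(T[:3,3]+d*(68-T[2,3])/d[2]).round(1))
E
python3 -c "import m;m.look('w1')"
```

```text
2.1333 [479.8 -92.  180.9] [-0.1 -0.1 -0.7] 0.006047791647899888
red [481.5, -88.4, 64.1] 0.67 px 258 194
yellow [462.8, -30.7, 69.4] 0.73 px 195 187
blue [499.5, -151.9, 70.2] 0.61 px 326 206
green [516.8, -213.7, 71.0] 0.86 px 385 216
 colour red 1106 [343. 254.] [ 460.6 -196.6   68. ]
 colour red 1040 [496.  14.] [ 789.6 -239.2   68. ]
 colour yellow 2888 [230. 363.] [ 255.2 -153.7   68. ]
 colour yellow 487 [194. 182.] [466.6 -28.3  68. ]
 colour blue 3021 [476. 258.] [ 524.2 -374.7   68. ]
 colour blue 484 [323. 201.] [ 503.  -147.1   68. ]
 colour green 2604 [333. 138.] [ 559.8 -126.6   68. ]
 colour green 447 [381. 209.] [ 521.2 -206.5   68. ]
```

View pics/w1.png

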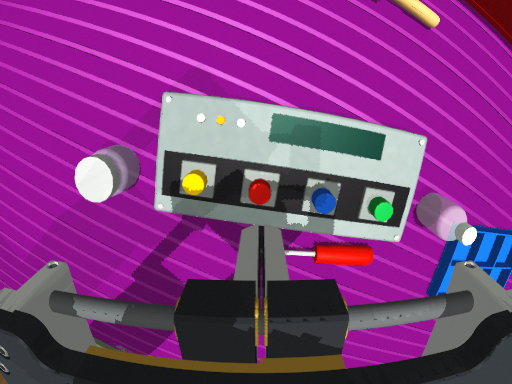

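The caps show at yellow (194,182), red (259,191), blue (323,201) and green (381,209). That gives red at about (482,-89), yellow (464,-29) and blue (501,-149). I'm lowering the fingertips over red.

Emit:
arm_command([
  [[2,2,-25,0],[2,2,-50,0],[2,2,-68,0],[2,2,-78,0],[2,2,-82,0],[2,2,-82,0],[2,2,-82,0]],
])

```text
clock: 2.97
tcp_pos: [482.7, -89.3, 99.3]
eef_rot: [[0.902, 0.431, 0.002], [0.431, -0.902, -0.001], [0.001, 0.001, -1.0]]
wrist_force: [-0.6, 0.9, -0.1]
grip_width: 0.007
finger_force: 0.0
```

```bash
python3 -c "import m;m.look('w2')"
```

```text
2.9667 [482.7 -89.3  99.3] [-0.6  0.9 -0.1] 0.007232683030090334
red [478.3, -90.1, 65.9] 0.67 px 260 239
red [519.0, -210.5, 70.9] 0.23 px 421 254
yellow [465.6, -31.8, 69.6] 0.62 px 175 222
yellow [500.3, -150.3, 69.7] 0.61 px 349 247
blue [501.3, -153.5, 68.8] 0.59 px 353 247
blue [463.3, -31.3, 40.3] 0.52 px 184 210
green [516.6, -214.5, 68.5] 0.81 px 422 257
green [424.5, -188.5, 2.9] 0.46 px 323 290
 colour red 1183 [368. 293.] [ 470.9 -189.6   68. ]
 colour red 351 [260. 219.] [492.7 -83.8  68. ]
 colour yellow 2864 [231. 363.] [ 350.7 -121.4   68. ]
 colour yellow 946 [173. 216.] [468.2 -28.7  68. ]
 colour blue 898 [346. 240.] [ 503.9 -145.6   68. ]
 colour blue 96 [502. 283.] [ 528.5 -337.5   68. ]
 colour green 5192 [349. 153.] [ 558.6 -116.4   68. ]
 colour green 755 [416. 247.] [ 521.9 -204.    68. ]
```

View pics/w2.png

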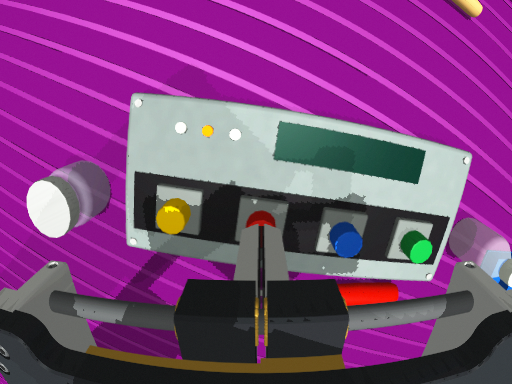

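The shut fingertips sit over the red cap, with its far edge at (260,219). Pressing slowly.

Emit:
arm_command([
  [[0,0,-2,0],[0,0,-4,0],[0,0,-5,0],[0,0,-6,0],[0,0,-7,0],[0,0,-8,0],[0,0,-8,0],[0,0,-8,0]],
])

```text
clock: 3.88
tcp_pos: [481.9, -88.7, 90.5]
eef_rot: [[0.902, 0.431, -0.0], [0.431, -0.902, 0.0], [-0.0, -0.0, -1.0]]
wrist_force: [-0.8, 1.1, 5.6]
grip_width: 0.004
finger_force: 2.2
```

Emit:
arm_command([
  [[0,0,-1,0],[0,0,-2,0],[0,0,-3,0],[0,0,-4,0],[0,0,-4,0],[0,0,-4,0]],
])

```text
clock: 4.38
tcp_pos: [481.9, -88.8, 86.6]
eef_rot: [[0.902, 0.431, -0.0], [0.431, -0.902, 0.0], [-0.0, -0.0, -1.0]]
wrist_force: [-1.9, 1.0, 5.0]
grip_width: 0.003
finger_force: 2.6
```

Red is down about 6 mm. Rising and moving over to yellow.

Emit:
arm_command([
  [[0,0,8,0],[0,0,30,0],[0,0,45,0],[-9,30,45,0],[-18,60,45,0],[-18,60,45,0],[-18,60,45,0]],
])

```text
clock: 4.97
tcp_pos: [463.6, -28.0, 131.5]
eef_rot: [[0.901, 0.433, 0.0], [0.433, -0.901, -0.0], [0.0, 0.001, -1.0]]
wrist_force: [0.1, 0.7, -0.3]
grip_width: -0.0
finger_force: 0.0
```

```bash
python3 -c "import m;m.look('w3')"
```

```text
4.9667 [463.6 -28.  131.5] [ 0.1  0.7 -0.3] -0.00044194333118786823
red [477.0, -89.3, 61.0] 0.89 px 334 230
yellow [463.3, -29.4, 68.5] 0.81 px 263 218
blue [500.9, -150.1, 67.7] 0.59 px 404 236
green [517.7, -217.7, 71.9] 0.67 px 462 247
green [461.0, -30.7, 40.4] 0.63 px 263 209
 colour red 1150 [402. 281.] [ 460.8 -178.    68. ]
 colour red 597 [335. 221.] [486.  -83.2  68. ]
 colour yellow 2870 [231. 363.] [295.4 -72.8  68. ]
 colour yellow 662 [261. 212.] [467.7 -25.7  68. ]
 colour blue 622 [401. 231.] [ 502.8 -143.9   68. ]
 colour blue 459 [502. 275.] [ 513.6 -314.3   68. ]
 colour green 3265 [401. 159.] [ 555.9 -108.2   68. ]
 colour green 504 [452. 237.] [ 520.9 -202.6   68. ]
```

View pics/w3.png

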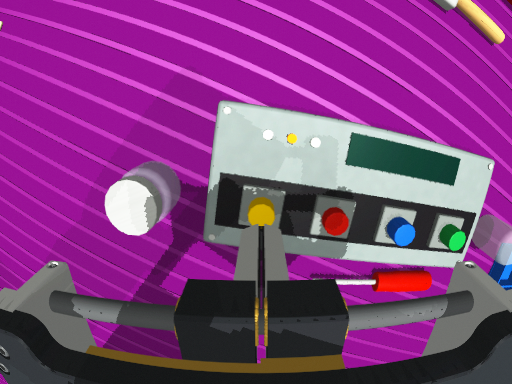

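Red at (335,221) now stands lower: the network gives a top height of 61 mm. Yellow at (261,212) is straight under the fingertips. Pressing it to the same depth.

Emit:
arm_command([
  [[0,-1,-18,0],[0,-1,-30,0],[0,-1,-35,0],[0,-1,-37,0],[0,-1,-38,0],[0,-1,-39,0],[0,-1,-40,0],[0,-1,-41,0]],
])

```text
clock: 5.88
tcp_pos: [463.7, -30.1, 91.0]
eef_rot: [[0.902, 0.431, -0.001], [0.431, -0.902, -0.001], [-0.001, 0.0, -1.0]]
wrist_force: [-4.9, -0.8, 5.1]
grip_width: 0.005
finger_force: 2.5
```

Emit:
arm_command([
  [[0,0,-1,0],[0,0,-2,0],[0,0,-3,0],[0,0,-4,0],[0,0,-4,0],[0,0,-4,0]],
])

```text
clock: 6.38
tcp_pos: [463.8, -30.1, 86.8]
eef_rot: [[0.902, 0.431, -0.0], [0.431, -0.902, -0.001], [-0.0, 0.001, -1.0]]
wrist_force: [-3.9, -1.9, 5.7]
grip_width: 0.005
finger_force: 2.6
```

Emit:
arm_command([
  [[0,0,8,0],[0,0,30,0],[0,0,45,0],[9,-30,45,0],[18,-60,45,0],[28,-90,45,0],[37,-120,45,0],[37,-120,45,0]],
])

```text
clock: 7.05
tcp_pos: [504.3, -155.1, 133.1]
eef_rot: [[0.904, 0.427, 0.007], [0.427, -0.904, -0.004], [0.004, 0.007, -1.0]]
wrist_force: [-0.5, -0.4, -0.1]
grip_width: 0.003
finger_force: 0.0
```

Emit:
arm_command([
  [[0,0,0,0],[0,0,0,0]],
])

```text
clock: 7.22
tcp_pos: [501.1, -149.4, 131.5]
eef_rot: [[0.902, 0.431, 0.001], [0.431, -0.902, 0.001], [0.001, -0.0, -1.0]]
wrist_force: [-0.5, -0.3, 0.4]
grip_width: 0.007
finger_force: 0.0
```

```bash
python3 -c "import m;m.look('w4')"
```

```text
7.2167 [ 501.1 -149.4  131.5] [-0.5 -0.3  0.4] 0.006701622468642757
red [480.1, -89.6, 59.8] 0.88 px 185 205
yellow [466.1, -32.0, 61.1] 0.9 px 120 192
blue [499.4, -150.3, 67.4] 0.95 px 261 219
blue [507.1, -115.2, -0.3] 0.59 px 233 173
green [517.4, -214.8, 68.6] 0.89 px 342 232
 colour red 838 [310. 271.] [ 474.  -209.3   68. ]
 colour red 608 [186. 201.] [487.8 -90.1  68. ]
 colour yellow 2859 [231. 363.] [ 332.7 -193.5   68. ]
 colour yellow 564 [118. 190.] [470.2 -32.1  68. ]
 colour blue 1743 [489. 258.] [ 558.8 -392.4   68. ]
 colour blue 939 [434. 281.] [ 510.8 -336.1   68. ]
 colour green 3977 [271. 137.] [ 560.8 -128.8   68. ]
 colour green 680 [337. 224.] [ 522.2 -207.4   68. ]
```

View pics/w4.png

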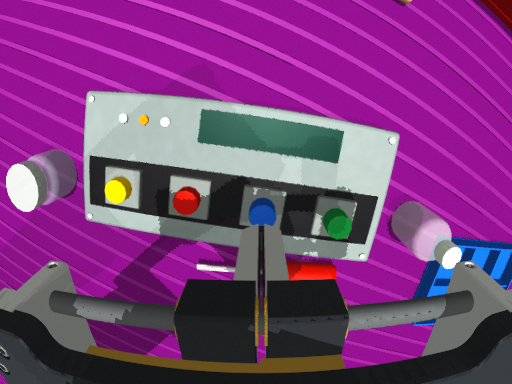

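Red (186,201) and yellow (118,190) are both down, with tops at about 60 and 61 mm. Blue at (261,212) is still up under the fingertips, so I'm pressing it now.

Emit:
arm_command([
  [[0,0,-18,0],[0,0,-30,0],[0,0,-35,0],[0,0,-37,0],[0,0,-38,0],[0,0,-39,0],[0,0,-40,0],[0,0,-41,0]],
])

```text
clock: 8.13
tcp_pos: [500.8, -149.6, 91.0]
eef_rot: [[0.902, 0.431, -0.0], [0.431, -0.902, 0.0], [-0.0, -0.001, -1.0]]
wrist_force: [-4.0, 3.1, 5.3]
grip_width: 0.001
finger_force: 2.5
```

Emit:
arm_command([
  [[0,0,-1,0],[0,0,-2,0],[0,0,-3,0],[0,0,-4,0],[0,0,-4,0],[0,0,-4,0]],
])

```text
clock: 8.63
tcp_pos: [500.8, -149.6, 86.9]
eef_rot: [[0.902, 0.431, -0.0], [0.431, -0.902, 0.0], [-0.0, -0.001, -1.0]]
wrist_force: [-3.3, 2.1, 5.0]
grip_width: 0.005
finger_force: 2.6
```

Emit:
arm_command([
  [[0,0,8,0],[0,0,30,0],[0,0,60,0],[0,0,80,0],[0,0,80,0],[0,0,80,0],[0,0,80,0]],
])

```text
clock: 9.22
tcp_pos: [500.6, -149.8, 165.8]
eef_rot: [[0.902, 0.431, -0.0], [0.431, -0.902, -0.0], [-0.0, -0.0, -1.0]]
wrist_force: [-0.6, -0.0, 0.1]
grip_width: 0.001
finger_force: 0.0
```

```bash
python3 -c "import m;m.look('w5')"
```

```text
9.2167 [ 500.6 -149.8  165.8] [-0.6 -0.   0.1] 0.0013142160675942136
red [463.3, -32.6, 63.7] 0.72 px 133 184
red [479.1, -88.7, 61.7] 0.71 px 192 194
yellow [463.3, -28.7, 61.7] 0.7 px 131 182
blue [499.8, -150.9, 60.2] 0.72 px 262 202
green [516.7, -214.3, 69.2] 0.61 px 332 217
green [543.8, -310.7, -0.4] 0.44 px 394 208
 colour red 1352 [494.  16.] [ 792.2 -283.7   68. ]
 colour red 924 [307. 258.] [ 468.9 -214.    68. ]
 colour yellow 2869 [231. 363.] [ 293.3 -207.    68. ]
 colour yellow 444 [133. 179.] [469.4 -31.7  68. ]
 colour blue 4285 [452. 261.] [ 530.2 -378.3   68. ]
 colour blue 480 [262. 198.] [ 505.  -148.1   68. ]
 colour green 2741 [271. 133.] [ 560.1 -130.1   68. ]
 colour green 523 [328. 209.] [ 521.8 -207.9   68. ]
```

View pics/w5.png

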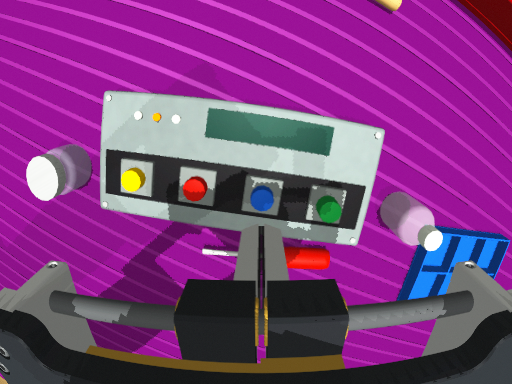

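Yellow (132,180), red (195,189) and blue (262,198) are all down, with tops at about 60–62 mm. Green (328,209) is still up at 69 mm, the loose things haven't moved, and the arm is clear.

```bash
python3 -c "
from rig import env
print(env.sign_off())"
```

```text
the job is handed in; nothing more can be done
None
```

The red, yellow and blue keys were pressed in that order, each about 6–7 mm down with about 6 N measured at the wrist. Green was not pressed, the loose things were left where they were, and I handed the job in at about 9 s; no verdict came back.

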